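# Level the cup shelf in the drinks corner

### The job

Full cups slide on the crooked steel cup shelf: lay the yellow spirit level lengthwise on the black outline on the shelf, let go of it, and then turn the red wing knob of the levelling foot until the bubble sits between its two black lines while the level is being pressed down. The shelf's end rides up on a rubber cushion until a hand pushes it down, so the bubble counts only while you press the level so that the shelf is fully bedded. Finish holding: keep pressing the level down with the fingers, firmly but without leaning hard on it, bubble between the lines, and leave the stacked cups and the steel pot beside it where they stand.

Things in the scene. Friction and masses are not known exactly. Their poses are not given: they have to be found in the camera images.
- level: yellow spirit level, bar 180 mm long (x), 30 wide (y), 44 tall (z), 0.2-0.36 kg, upright on the table at the start; origin: centre of its underside. Up to 28 mm it is solid: grasp it across its width at the middle. Above that, its middle 70 mm is a green vial (16 mm thick, axis at 36 mm) and 35-90 mm either side of the middle are end blocks with flat tops at 44 mm, black patches: push there
- bubble (a joint): place in m of the white bubble (12 mm long) along the level's own x, 0 = centred between the two black lines, which are 20 mm apart (so between them within +-0.004); limits +-0.026 (end of the vial). It goes to the higher end: 0.7 mm per 0.001 rad that the level's +x end is raised; settles in about 1.5 s
- shelf: stainless steel shelf plate 270 x 150 x 10 mm on a dark bracket whose tongue carries the foot; origin: on its hinge line at the hinged end, at the plate's underside; x: along the shelf to the levelling foot, z: up, top face at z = 10 mm. It tilts only about the hinge (y). At the start, pressed down, its foot end is 0.013 to 0.032 rad too low
- shelf_mark (a point): centre of the black outline (190 x 42 mm, lengthwise) on the shelf's top face, 120 mm from the hinge and 180 mm from the knob's axis; axes as shelf
- foot_grip (a point): grasp point in the red wing knob of the levelling foot, on its upright axis, 142 mm above the table. The wing is a bar 48 mm long (x of this point, turns with it), 14 thick (y), 120 to 150 mm above the table, white dot on its +x end; below it only a 13 mm screw; the bracket's tongue there reaches at most 105 mm. The knob stays at its height
- foot (a joint): knob angle in rad, 0 to 6.2, grows clockwise seen from above (start 0.9 to 1.6). Each rad clockwise raises the shelf's foot end by 0.010 rad: the bubble moves 7 mm towards the foot. It stays where left and takes about 0.1 N m. The angle that levels the pressed shelf differs each time, about 2.9 to 4.1
- cushion (a joint): how far the shelf rides up on its rubber cushion, in rad: 0.02 free (also with the level lying on it), 0 fully bedded. A push of about 2 to 3 N on the level's end block nearest the foot beds it (about 4 mm of travel there); 10 N holds it firmly
- cups_a: two white ceramic cups stacked upside down, 80 mm wide with handles, 128 mm tall; origin under their middle; a bystander
- jug: round steel pot, 110 mm wide, 95 mm tall; origin under its middle; a bystander

How it is judged:
On the way, in this order (a step that is already met when the one before it is completed fails the run):
1. the level lies lengthwise on the shelf's outline, let go (x of level in the frame of shelf_mark between -0.025 and 0.025 m and y of level in the frame of shelf_mark between -0.025 and 0.025 m and z of level in the frame of shelf_mark between -0.004 and 0.004 m and angle between the x axis of level and the x axis of shelf, either way round below 0.15 rad and contact force between the fingers and level below 0.1 N and linear speed of level below 0.02 m/s and contact force between level and shelf above 0.8 N), for 0.2 s.
2. the levelling foot has been screwed up (value of joint foot above 1.9 rad), for 0.1 s.
At the end, for the whole second after the job is handed in: fingers still press the level (over 2 N; over 4 N between level and shelf); it lies on the outline within 25 mm each way and 0.15 rad; cushion below 0.003 rad; shelf level within 0.012 rad; knob at rest; bubble within 4 mm of the centre (x of level in the frame of shelf_mark between -0.025 and 0.025 m and y of level in the frame of shelf_mark between -0.025 and 0.025 m and z of level in the frame of shelf_mark between -0.004 and 0.004 m and angle between the x axis of level and the x axis of shelf, either way round below 0.15 rad and value of joint bubble between -0.004 and 0.004 m and value of joint cushion below 0.003 rad and angle between shelf's own z axis and vertical below 0.012 rad and contact force between the fingers and level above 2 N and contact force between level and shelf above 4 N and velocity of joint foot below 0.05 rad/s); the arm keeps its last pose, push and grip.
It fails at once if the level is leaned on with more than 40 N (contact force between level and shelf above 40 N).
It fails at once if cups_a is pushed away or knocked over (distance of cups_a from where it was at the start of the episode above 0.03 m or angle between cups_a's own z axis and vertical above 0.3 rad).
It fails at once if jug is pushed away or knocked over (distance of jug from where it was at the start of the episode above 0.03 m or angle between jug's own z axis and vertical above 0.3 rad).
It also fails if it takes over 72 s, if anything falls off the work surface, if the arm or the gripper's body presses on something with over 40 N, if the wrist force passes 120 N, or if a joint passes its speed limit or range.

### The arm

A 6-joint arm with a two-finger parallel gripper is mounted at the origin on the work surface. World frame = base frame: x ahead of the robot, y to its left, z up, the work surface at z = 0. Lengths are in m, angles in rad, forces in N, time in s.
With the tool pointing down it reaches from about 0.35 to 0.85 m from the base axis. Payload 8.1 kg.
Tool frame: the origin (TCP) lies on the mounting face of the last link; the fingertips stand 186 mm ahead of it and the grasp point (between the pads) lies 167 mm ahead of it; z points along the fingers, y is the line along which they close (so a half turn about z gives the same grasp; the last joint's range is limited). The gripper opens to 93 mm and grips with 3 to 60 N. Pads are 15 mm wide; open, the fingers measure 128 mm over their backs; the gripper's body (75 mm by 188 mm) begins 65 mm behind the grasp point.
Start: joints at [1.049, 0.13, 1.488, -0, 1.523, -0.085], TCP at [0.254, 0.544, 0.405] pointing down, gripper open.
Joint ranges: [-2.96, 2.96], [-0.89, 2.26], [0.02, 2.5], [-1.34, 4.48], [0, 2.73], [-2.66, 2.66]. Speed limits (rad/s): [2.39, 2.39, 2.79, 3.14, 3.14, 3.14].

### API

Orientations are given as a rotation vector (axis times angle).
In Python, from plant import * gives the robot as it stands. The module is installed in compiled form; this text tells all that it offers.
- The arm moves only by the tool arm_command, never from a script. Its argument "increments" is a list of rows, each a list of 6 numbers: the shift along the tool's x, y, z in units of 0.2 m (1.0 is 0.2 m), then the turn, a rotation vector about the tool's x, y, z in units of pi rad (1.0 is pi rad). A call has exactly 5 rows; each row is the pose to reach, as a shift and turn from the pose commanded when the call began, along the tool's axes at that moment, turning the shorter way round; what a row does not reach only later rows make up. A row lasts 1/8 s, in which the tool goes at most 62.5 mm and 10.7 degrees, less where a joint would pass 70% of its speed; a pose out of reach is approached as far as the arm can. A call with a number of a shift or a turn outside -1 to 1 is refused whole. A call with a gripper value outside its range is refused whole. "fingers" is the closure, from -1 (fully open) to 1 (shut), set as the call begins (left out, the last holds). The fingers move at their own pace and stop on an object; "force" is the grip in N (left out, the last holds). Time passes only in rows, so rows that repeat a pose let the fingers close, or fill a call up. It gives the time, the measured TCP pose, the force, the opening and the grip force at its end, in the units of the state.
- read_state(): the state, without advancing time (a new reading comes with each control period).
- read_camera(name): name is "scene" or "top" or "wrist"; returns a dict with "image" (480x640x3 uint8, red, green, blue), "fx", "fy", "cx", "cy" (pixels), "T" (4x4, takes a point from camera to world coordinates). Camera axes: x right, y down, z forward; pixel columns grow to the right and rows downward; lengths in m; the calibration is good to about 2 mm. A picture is of the moment at which its call begins. There is no depth.
- close_job(): hands the job in; it is judged then, once.
The state is a dict: "t": time; "q": joint angles; "dq": joint speeds; "joint_torque": joint torques, N m; "tool_pos": TCP position; "orientation": TCP orientation; "force": force on the tool from outside, world axes, zero at the start; "wrist_torque": the same for the moment, N m; "opening": finger opening in m; "gripper_force": force on a finger pad.
Only numpy, scipy, OpenCV 4.12 (cv2) and the standard library are available. Lean on these libraries where they do the work, as an engineer would, in place of code of your own. Each camera call takes 0.05 s, during which the arm holds its last target. There are 200 camera calls.

## Working session

There is one attempt and no reset: what is moved stays moved. The work goes in short steps, Python scripts to look and compute and a tool call to move; the robot and the scene stay as the last step left them, time stands still between calls to the robot, and variables do not carry over. Pictures are saved under pics/ and viewed, at most 10 in all, crops included, and the job is handed in when it is done.

Besides the shell and the picture viewer there is one more tool, called after ">>>" by a JSON object that holds its "op" and its "data", one argument or row to a line. arm_command: Moves the arm, as the interface text tells. Shifts and turns lie within -1 to 1; 1 stands for 0.2 m of shift or pi rad of turn. Its arguments: {"type":"object","properties":{"increments":{"type":"array","items":{"type":"array","items":{"type":"number","minimum":-1,"maximum":1}}},"fingers":{"type":"number"},"force":{"type":"number"}},"required":["increments"]}

```bash
mkdir -p pics; python3 - <<'E'
from plant import *
import cv2,numpy as np
s=read_state();print(s)
for n in ["scene","top"]:
    c=read_camera(n);cv2.imwrite(f"pics/{n}0.png",c["image"][:,:,::-1]);print(n,c["fx"],c["fy"],c["cx"],c["cy"],c["T"].round(4).tolist())
E
```

```text
{'t': 0.0, 'q': array([ 1.04859206e+00,  1.31121874e-01,  1.48924842e+00,  2.42810117e-05,
        1.52300994e+00, -8.53836021e-02]), 'dq': array([ 0.00130293,  0.00079376,  0.0024867 ,  0.00218739,  0.00104012,
       -0.00079915]), 'joint_torque': array([-1.55510956e-03, -5.59833777e+01, -4.91755950e+01,  7.65585992e-02,
        3.58612952e-02, -1.30929734e-04]), 'tool_pos': array([0.25368988, 0.54347962, 0.40372757]), 'orientation': array([-6.80594676e-01, -3.06641211e+00,  2.66746858e-03]), 'force': array([-0.38608037, -0.3136713 , -1.06894252]), 'wrist_torque': array([-0.0018254 , -0.03121605, -0.01954544]), 'gripper_force': 0.0, 'opening': 0.09263400147394711}
scene 511.32629425495304 511.32629425495304 316.72577746632686 240.7286066721963 [[-0.5312, 0.5649, -0.6314, 1.2634], [0.8472, 0.3425, -0.4062, 0.4242], [-0.0132, -0.7507, -0.6605, 0.8803], [0.0, 0.0, 0.0, 1.0]]
top 478.9364929719755 478.9364929719755 321.4134227962432 254.05730682949445 [[0.0038, -0.9994, 0.0347, 0.5175], [-0.9999, -0.0034, 0.012, -0.0377], [-0.0119, -0.0347, -0.9993, 1.0679], [0.0, 0.0, 0.0, 1.0]]
```

View pics/scene0.png

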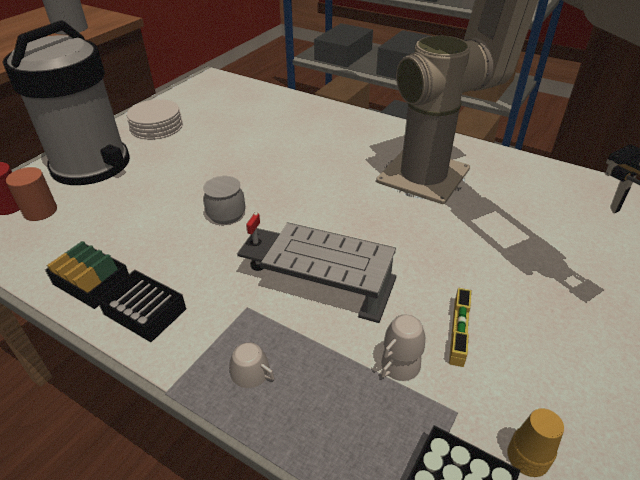

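View pics/top0.png

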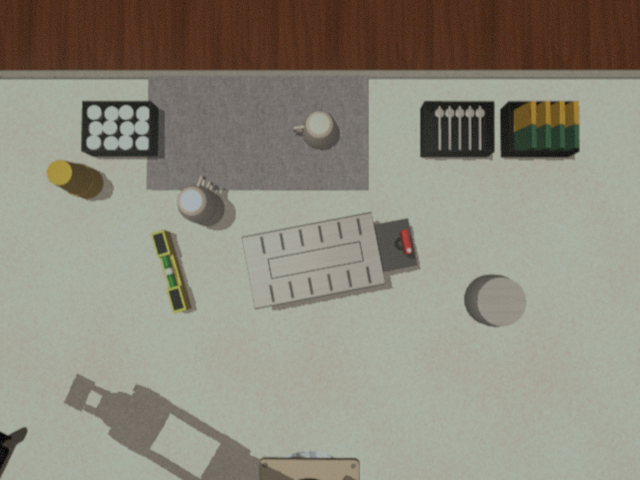

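The scene view shows the level at (460,327), the cups at (403,345), the shelf outline centred near (328,255) and the red knob at (253,224). In the top view they sit at (170,272) for the level, (200,205) for the cups, (316,260) for the outline and (406,242) for the knob, with the pot at (500,300). Next I measure them.

```bash
cat > h.py <<'E'
import numpy as np,cv2
from plant import *
def ray(c,p):
    d=np.array([(p[0]-c["cx"])/c["fx"],(p[1]-c["cy"])/c["fy"],1.]);return c["T"][:3,3],c["T"][:3,:3]@d
def onz(c,p,z):
    o,d=ray(c,p);return o+d*(z-o[2])/d[2]
def tri(c1,p1,c2,p2):
    o1,d1=ray(c1,p1);o2,d2=ray(c2,p2)
    s=np.linalg.lstsq(np.c_[d1,-d2],o2-o1,rcond=None)[0];a=o1+s[0]*d1;b=o2+s[1]*d2
    return (a+b)/2,np.linalg.norm(a-b)
def mask(im,lo,hi):
    h=cv2.cvtColor(im,cv2.COLOR_RGB2HSV);return cv2.inRange(h,np.array(lo),np.array(hi))
def red(im): return mask(im,(0,170,90),(6,255,255))|mask(im,(174,170,90),(180,255,255))
def blobs(m,box=None,k=3):
    if box: z=np.zeros_like(m);x0,y0,x1,y1=box;z[y0:y1,x0:x1]=m[y0:y1,x0:x1];m=z
    cs=cv2.findContours(m,cv2.RETR_EXTERNAL,cv2.CHAIN_APPROX_NONE)[0]
    return sorted(cs,key=cv2.contourArea,reverse=True)[:k]
E
python3 - <<'E'
from h import *
t=read_camera("top");s=read_camera("scene")
for n,c,lb,kb,sb in(("top",t,(140,220,200,325),(390,220,420,265),(255,235,375,285)),("scene",s,(440,280,480,370),(235,205,275,250),(280,235,378,275))):
    im=c["image"]
    m=mask(im,(18,100,60),(85,255,255));m=cv2.morphologyEx(m,cv2.MORPH_CLOSE,np.ones((9,9)))
    b=blobs(m,lb)[0];r=cv2.minAreaRect(b);print(n,"level",r)
    k=blobs(red(im),kb)[0];print(" knob",cv2.minAreaRect(k),cv2.contourArea(k))
    g=cv2.cvtColor(im,cv2.COLOR_RGB2GRAY);x0,y0,x1,y1=sb
    th=cv2.adaptiveThreshold(g,255,cv2.ADAPTIVE_THRESH_MEAN_C,cv2.THRESH_BINARY_INV,15,12)
    for q in blobs(th,sb,3): print(" outl",cv2.minAreaRect(q),cv2.contourArea(q))
    if n=="top":
        for z in(.044,.028):
            bx=np.array([onz(c,p,z) for p in cv2.boxPoints(r)]);print(bx.round(4).tolist(),bx.mean(0))
    cv2.imwrite(f"pics/c_{n}.png",np.vstack([cv2.resize(im[y0-25:y1+25,x0-10:x1+50],None,fx=5,fy=5,interpolation=2)[:,:,::-1]])[:600,:800])
E
```

```text
top level ((170.87327575683594, 270.81890869140625), (82.55001831054688, 18.11852264404297), 74.1974868774414)
 knob ((408.85003662109375, 244.55001831054688), (3.4785051345825195, 1.2649108171463013), 71.56504821777344) 1.5
 outl ((315.22320556640625, 259.5697021484375), (22.042539596557617, 95.10594940185547), 79.04593658447266) 1965.5
 outl ((262.5, 245.00001525878906), (16.604297637939453, 3.2879798412323), 80.53767395019531) 39.0
 outl ((368.08111572265625, 273.98651123046875), (16.439899444580078, 3.1235806941986084), 80.53767395019531) 35.5
[[0.5959, 0.3417, 0.044], [0.6066, 0.3042, 0.044], [0.4365, 0.2534, 0.044], [0.4258, 0.2906, 0.044]] [0.51621024 0.29744574 0.044     ]
[[0.5971, 0.3476, 0.028], [0.608, 0.3095, 0.028], [0.4353, 0.2579, 0.028], [0.4244, 0.2957, 0.028]] [0.51618993 0.3026832  0.028     ]
scene level ((460.0761413574219, 326.9339904785156), (17.526775360107422, 77.94427490234375), 4.085616588592529)
 knob ((251.53427124023438, 222.5753631591797), (7.490633487701416, 20.5992431640625), 20.556047439575195) 82.0
 outl ((326.88238525390625, 253.9706268310547), (85.61507415771484, 14.067066192626953), 14.03624439239502) 1071.5
 outl ((356.0279235839844, 244.52317810058594), (43.3359375, 13.081934928894043), 13.13402271270752) 94.5
 outl ((292.5, 273.0), (26.678918838500977, 5.093247413635254), 14.03624439239502) 72.0
```

```bash
python3 - <<'E'
from h import *
t=read_camera("top");s=read_camera("scene")
P,e=tri(t,(315.22,259.57),s,(326.88,253.97));print("mark",P.round(4),e.round(4))
z=P[2]
th=cv2.adaptiveThreshold(cv2.cvtColor(t["image"],cv2.COLOR_RGB2GRAY),255,0,1,15,12)
q=blobs(th,(255,235,375,285),1)[0];bx=np.array([onz(t,p,z) for p in cv2.boxPoints(cv2.minAreaRect(q))]);print(bx.round(4).tolist())
a=bx[1]-bx[0];b=bx[2]-bx[1];u=a if np.linalg.norm(a)>np.linalg.norm(b) else b;print(np.linalg.norm(a),np.linalg.norm(b));u=u/np.linalg.norm(u);u*=-np.sign(u[1])
C=onz(t,(315.22,259.57),z);K=C+.18*u;print("u",u,np.degrees(np.arctan2(u[1],u[0])),"C",C,"K",K)
im=t["image"];m=mask(im,(0,120,50),(10,255,255))|mask(im,(168,120,50),(180,255,255))
k=blobs(m,(390,220,425,270),1)[0];r=cv2.minAreaRect(k);print(r,cv2.contourArea(k));kb=np.array([onz(t,p,.15) for p in cv2.boxPoints(r)]);print(kb.round(4).tolist(),kb.mean(0))
for nm,p,z in(("jug",(501,301),.095),("cup",(193,202),.128)):print(nm,onz(t,p,z))
c1=t["image"][220:270,385:425,::-1];c2=s["image"][200:275,230:290,::-1]
cv2.imwrite("pics/k.png",np.hstack([cv2.resize(c1,(400,500),interpolation=2),cv2.resize(c2,(400,500),interpolation=2)]))
E
```

```text
mark [ 0.5402 -0.0139  0.0965] 0.0009
[[0.5431, 0.0856, 0.0965], [0.5806, -0.1038, 0.0965], [0.5367, -0.1124, 0.0965], [0.4992, 0.0768, 0.0965]]
0.193154253755783 0.04475109256634247
u [ 0.19425663 -0.98095074  0.        ] -78.79869882677193 C [ 0.53995559 -0.01348586  0.09651154] K [ 0.57492178 -0.19005699  0.09651154]
((405.6981201171875, 241.05662536621094), (23.957509994506836, 8.60013198852539), 79.3803482055664) 141.0
[[0.5959, -0.1758, 0.15], [0.5989, -0.1919, 0.15], [0.5538, -0.2003, 0.15], [0.5507, -0.1841, 0.15]] [ 0.57482499 -0.18801793  0.15      ]
jug [ 0.4577468  -0.38856967  0.095     ]
cup [0.65223847 0.22796013 0.128     ]
```

View pics/k.png

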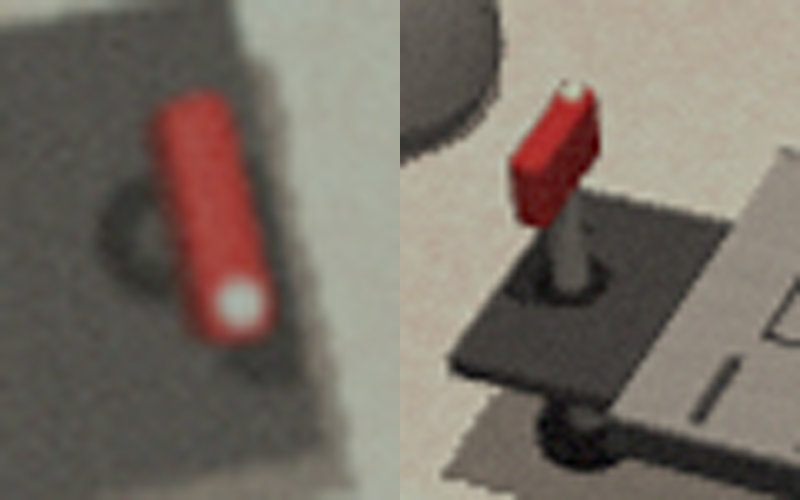

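The white dot is at the lower end of the wing in the top view (crop (240,303)), so the wing axis points about 190° in the world. The knob centre is near (0.575, -0.189), which matches mark + 180 mm.

```bash
cat >> h.py <<'E'
from scipy.spatial.transform import Rotation as Ro
def inc(pos,psi):
    "pose (TCP, tool down, y axis at psi deg) as shift/turn units from the measured pose"
    s=read_state();R=Ro.from_rotvec(s["orientation"]);p=np.radians(psi)
    W=Ro.from_matrix(np.array([[-np.sin(p),np.cos(p),0],[np.cos(p),np.sin(p),0],[0,0,-1]]))
    print("t",round(s["t"],2),"pos",s["tool_pos"].round(4),"inc",(R.inv().apply(np.array(pos)-s["tool_pos"])/.2).round(3),((R.inv()*W).as_rotvec()/np.pi).round(3))
E
python3 - <<'E'
from h import *
inc((.516,.298,.30),106.6)
E
```

```text
t 0.3 pos [0.2538 0.5436 0.4044] inc [-1.708 -0.558  0.522] [-0.    -0.    -0.231]
```

>>> {"op": "arm_command", "data": {
  "increments": [
    [-0.3,-0.1,0.1,0,0,-0.05],
    [-0.6,-0.2,0.2,0,0,-0.1],
    [-0.9,-0.3,0.3,0,0,-0.15],
    [-1,-0.33,0.4,0,0,-0.2],
    [-1,-0.33,0.5,0,0,-0.231]
  ],
  "fingers": -1
}}

```text
t: 0.92
tool_pos: [0.4089, 0.3973, 0.3039]
orientation: [-0.453, 3.109, -0.001]
force: [-0.6, 0.5, 0.8]
opening: 0.093
gripper_force: 0.0
```

```bash
python3 - <<'E'
from h import *
inc((.516,.298,.30),106.6)
E
```

```text
t 0.93 pos [0.4089 0.3973 0.3039] inc [-0.372 -0.629  0.02 ] [-0.  0. -0.]
```

>>> {"op": "arm_command", "data": {
  "increments": [
    [-0.15,-0.25,0.02,0,0,0],
    [-0.3,-0.5,0.02,0,0,0],
    [-0.372,-0.629,0.02,0,0,0],
    [-0.372,-0.629,0.02,0,0,0],
    [-0.372,-0.629,0.02,0,0,0]
  ]
}}

```text
t: 1.55
tool_pos: [0.5139, 0.3002, 0.3006]
orientation: [0.452, -3.108, -0.0]
force: [-0.8, 0.0, -0.6]
opening: 0.0932
gripper_force: 0.0
```

```bash
python3 - <<'E'
from h import *
c=read_camera("wrist");im=c["image"];cv2.imwrite("pics/w1.png",im[:,:,::-1])
m=cv2.morphologyEx(mask(im,(18,100,60),(85,255,255)),cv2.MORPH_CLOSE,np.ones((25,25)))
for b in blobs(m,None,2):
    r=cv2.minAreaRect(b);bx=np.array([onz(c,p,.044) for p in cv2.boxPoints(r)]);a=bx[1]-bx[0];b2=bx[2]-bx[1]
    print(r,bx.round(4).tolist(),bx.mean(0).round(4),np.linalg.norm(a).round(3),np.linalg.norm(b2).round(3),np.degrees(np.arctan2(a[1],a[0])))
inc((.516,.298,.191),106.6)
E
```

```text
((320.0, 220.5), (229.0, 50.0), 90.0) [[0.4339, 0.2627, 0.044], [0.4256, 0.2907, 0.044], [0.567, 0.3355, 0.044], [0.5766, 0.3028, 0.044]] [0.5008 0.2979 0.044 ] 0.029 0.148 106.51249777249426
((576.922607421875, 361.3119812011719), (65.09420013427734, 13.913625717163086), 88.18170166015625) [[0.5195, 0.48, 0.044], [0.5165, 0.4889, 0.044], [0.5625, 0.5133, 0.044], [0.5656, 0.5039, 0.044]] [0.541  0.4965 0.044 ] 0.009 0.052 108.50372608137228
t 1.6 pos [0.5136 0.3005 0.3006] inc [-0.008 -0.016  0.548] [ 0. -0. -0.]
```

View pics/w1.png

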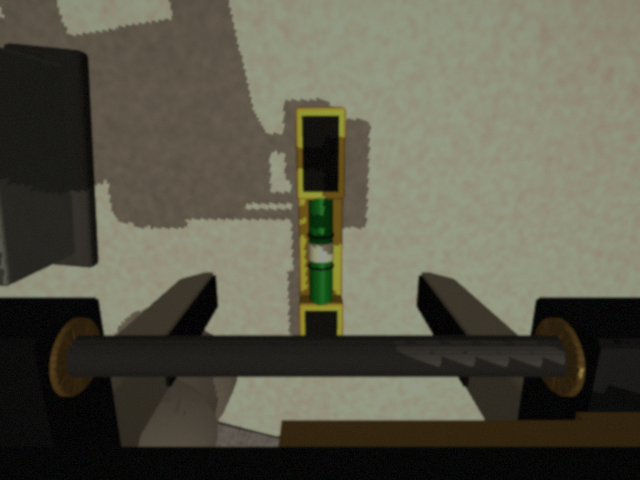

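The level sits centred between the fingers (column 320), its near end is at row 108, and the bubble is visible at (320,252). I descend and grasp.

>>> {"op": "arm_command", "data": {
  "increments": [
    [-0.005,-0.007,0.2,0,0,0],
    [-0.01,-0.007,0.4,0,0,0],
    [-0.01,-0.007,0.552,0,0,0],
    [-0.01,-0.007,0.552,0,0,0],
    [-0.01,-0.007,0.552,0,0,0]
  ]
}}

```text
t: 2.22
tool_pos: [0.5159, 0.3, 0.1904]
orientation: [0.455, -3.108, -0.0]
force: [0.4, -0.7, 0.3]
opening: 0.0933
gripper_force: 0.0
```

>>> {"op": "arm_command", "data": {
  "increments": [
    [0,0,0,0,0,0],
    [0,0,0,0,0,0],
    [0,0,0,0,0,0],
    [0,0,0,0,0,0],
    [0,0,0,0,0,0]
  ],
  "fingers": 1,
  "force": 20
}}

```text
t: 2.85
tool_pos: [0.5166, 0.299, 0.1903]
orientation: [0.452, -3.109, 0.0]
force: [-0.5, -0.4, -0.4]
opening: 0.0477
gripper_force: 0.0
```

>>> {"op": "arm_command", "data": {
  "increments": [
    [0,0,0,0,0,0],
    [0,0,0,0,0,0],
    [0,0,0,0,0,0],
    [0,0,0,0,0,0],
    [0,0,0,0,0,0]
  ]
}}

```text
t: 3.48
tool_pos: [0.5166, 0.2992, 0.1903]
orientation: [-0.452, 3.109, 0.0]
force: [-1.4, 1.7, -0.9]
opening: 0.0299
gripper_force: 20.0
```

>>> {"op": "arm_command", "data": {
  "increments": [
    [0,0,-0.2,0,0,0],
    [0,0,-0.4,0,0,0],
    [0,0,-0.6,0,0,0],
    [0,0,-0.8,0,0,0],
    [0,0,-0.8,0,0,0]
  ]
}}

```text
t: 4.1
tool_pos: [0.5177, 0.2994, 0.3541]
orientation: [-0.451, 3.102, 0.002]
force: [0.8, -0.2, -3.2]
opening: 0.03
gripper_force: 20.0
```

```bash
python3 - <<'E'
from h import *
inc((.540,-.013,.34),11.2); print(read_state()["opening"],read_state()["gripper_force"])
E
```

```text
t 4.1 pos [0.5177 0.2994 0.3541] inc [ 0.338 -1.529  0.067] [0.002 0.001 0.53 ]
0.029953950448425977 19.99938279390335
```

>>> {"op": "arm_command", "data": {
  "increments": [
    [0.035,-0.16,0,0,0,0.053],
    [0.07,-0.32,0,0,0,0.106],
    [0.105,-0.48,0,0,0,0.159],
    [0.14,-0.64,0,0,0,0.212],
    [0.17,-0.78,0,0,0,0.265]
  ]
}}

```text
t: 4.72
tool_pos: [0.5277, 0.1384, 0.3473]
orientation: [-0.851, -3.02, 0.003]
force: [-0.2, -0.5, -3.6]
opening: 0.0297
gripper_force: 20.0
```

```bash
python3 - <<'E'
from h import *
inc((.540,-.013,.34),11.2)
E
```

```text
t 4.72 pos [0.5277 0.1384 0.3473] inc [-0.448 -0.613  0.037] [-0.001 -0.     0.263]
```

>>> {"op": "arm_command", "data": {
  "increments": [
    [-0.1,-0.14,0,0,0,0.055],
    [-0.2,-0.28,0,0,0,0.11],
    [-0.3,-0.42,0.02,0,0,0.165],
    [-0.448,-0.613,0.03,0,0,0.22],
    [-0.448,-0.613,0.037,0,0,0.263]
  ]
}}

```text
t: 5.35
tool_pos: [0.541, -0.0145, 0.3399]
orientation: [-1.997, -2.422, 0.005]
force: [0.1, 0.2, -3.2]
opening: 0.0301
gripper_force: 20.0
```

>>> {"op": "arm_command", "data": {
  "increments": [
    [0,0,0,0,0,0],
    [0,0,0,0,0,0],
    [0,0,0,0,0,0],
    [0,0,0,0,0,0],
    [0,0,0,0,0,0]
  ]
}}

```text
t: 5.98
tool_pos: [0.5417, -0.0111, 0.3431]
orientation: [1.986, 2.434, 0.0]
force: [-0.6, -0.4, -2.9]
opening: 0.0298
gripper_force: 20.0
```

```bash
python3 - <<'E'
from h import *
inc((.540,-.013,.2905),11.2)
c=read_camera("scene");t=read_camera("wrist")
cv2.imwrite("pics/p1.png",np.hstack([cv2.resize(c["image"][160:340,220:420],(400,360)),cv2.resize(t["image"],(400,360))])[:,:,::-1])
E
```

```text
t 5.97 pos [ 0.5417 -0.0111  0.3431] inc [-0.008 -0.011  0.263] [0.    0.    0.002]
```

View pics/p1.png

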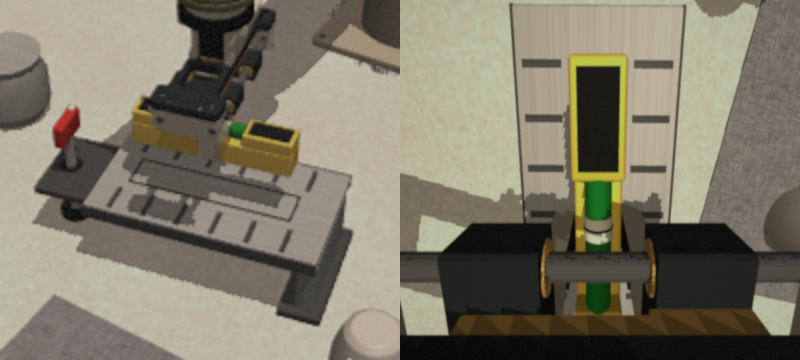

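The level hangs parallel to the shelf, its grasp centred in the wrist view at column 600 of the composite. I lower it in steps.

>>> {"op": "arm_command", "data": {
  "increments": [
    [-0.005,-0.01,0.08,0,0,0.001],
    [-0.008,-0.01,0.16,0,0,0.002],
    [-0.008,-0.01,0.235,0,0,0.002],
    [-0.008,-0.01,0.235,0,0,0.002],
    [-0.008,-0.01,0.235,0,0,0.002]
  ]
}}

```text
t: 6.7
tool_pos: [0.5402, -0.0134, 0.296]
orientation: [-1.995, -2.427, 0.0]
force: [0.6, -0.1, -3.0]
opening: 0.0299
gripper_force: 20.0
```

>>> {"op": "arm_command", "data": {
  "increments": [
    [0,0,0.008,0,0,0],
    [0,0,0.015,0,0,0],
    [0,0,0.02,0,0,0],
    [0,0,0.025,0,0,0],
    [0,0,0.025,0,0,0]
  ]
}}

```text
t: 7.32
tool_pos: [0.54, -0.0133, 0.2908]
orientation: [-1.995, -2.427, 0.0]
force: [0.5, -0.0, -3.6]
opening: 0.0297
gripper_force: 20.0
```

>>> {"op": "arm_command", "data": {
  "increments": [
    [0,0,0.004,0,0,0],
    [0,0,0.008,0,0,0],
    [0,0,0.012,0,0,0],
    [0,0,0.012,0,0,0],
    [0,0,0.012,0,0,0]
  ]
}}

```text
t: 7.95
tool_pos: [0.5401, -0.0133, 0.2885]
orientation: [-1.995, -2.427, -0.0]
force: [-0.2, -0.8, -2.6]
opening: 0.0304
gripper_force: 20.0
```

>>> {"op": "arm_command", "data": {
  "increments": [
    [0,0,0.003,0,0,0],
    [0,0,0.006,0,0,0],
    [0,0,0.008,0,0,0],
    [0,0,0.008,0,0,0],
    [0,0,0.008,0,0,0]
  ]
}}

```text
t: 8.57
tool_pos: [0.5401, -0.0134, 0.287]
orientation: [1.995, 2.427, -0.0]
force: [0.4, -0.1, -3.7]
opening: 0.0303
gripper_force: 20.0
```

>>> {"op": "arm_command", "data": {
  "increments": [
    [0,0,0.003,0,0,0],
    [0,0,0.006,0,0,0],
    [0,0,0.008,0,0,0],
    [0,0,0.008,0,0,0],
    [0,0,0.008,0,0,0]
  ]
}}

```text
t: 9.2
tool_pos: [0.5401, -0.0133, 0.2853]
orientation: [-1.995, -2.427, 0.0]
force: [0.2, 0.7, -2.8]
opening: 0.0298
gripper_force: 20.0
```

>>> {"op": "arm_command", "data": {
  "increments": [
    [0,0,0.003,0,0,0],
    [0,0,0.006,0,0,0],
    [0,0,0.008,0,0,0],
    [0,0,0.008,0,0,0],
    [0,0,0.008,0,0,0]
  ]
}}

```text
t: 9.82
tool_pos: [0.5402, -0.0135, 0.2841]
orientation: [1.995, 2.426, 0.0]
force: [-1.7, -1.1, 3.8]
opening: 0.03
gripper_force: 20.0
```

Contact is made (the force rose by about 7 N). I release.

>>> {"op": "arm_command", "data": {
  "increments": [
    [0,0,-0.004,0,0,0],
    [0,0,-0.006,0,0,0],
    [0,0,-0.006,0,0,0],
    [0,0,-0.006,0,0,0],
    [0,0,-0.006,0,0,0]
  ],
  "fingers": -1
}}

```text
t: 10.45
tool_pos: [0.5401, -0.0133, 0.2849]
orientation: [-1.995, -2.427, 0.0]
force: [-0.0, -0.1, 0.3]
opening: 0.0749
gripper_force: 0.0
```

>>> {"op": "arm_command", "data": {
  "increments": [
    [0,0,0,0,0,0],
    [0,0,-0.1,0,0,0],
    [0,0,-0.3,0,0,0],
    [0,0,-0.6,0,0,0],
    [0,0,-0.6,0,0,0]
  ]
}}

```text
t: 11.08
tool_pos: [0.5415, -0.0135, 0.4114]
orientation: [1.989, 2.42, 0.009]
force: [-0.4, -0.3, 0.3]
opening: 0.0926
gripper_force: 0.0
```

```bash
python3 - <<'E'
from h import *
inc((.575,-.189,.38),100.5)
print(read_state()["opening"])
E
```

```text
t 11.07 pos [ 0.5415 -0.0135  0.4114] inc [-0.893 -0.007  0.16 ] [ 0.002  0.003 -0.496]
0.09261578318962461
```

>>> {"op": "arm_command", "data": {
  "increments": [
    [-0.2,0,0,0,0,-0.055],
    [-0.4,0,0,0,0,-0.11],
    [-0.6,0,0,0,0,-0.165],
    [-0.893,-0.01,0.1,0,0,-0.22],
    [-0.893,-0.01,0.15,0,0,-0.275]
  ]
}}

```text
t: 11.7
tool_pos: [0.5721, -0.1925, 0.3723]
orientation: [-0.793, -3.037, 0.001]
force: [-0.5, 0.3, -0.6]
opening: 0.0929
gripper_force: 0.0
```

```bash
python3 - <<'E'
from h import *
inc((.575,-.189,.37),100.5)
E
```

```text
t 11.7 pos [ 0.5721 -0.1925  0.3723] inc [-0.004  0.022  0.011] [-0.    -0.001 -0.221]
```

>>> {"op": "arm_command", "data": {
  "increments": [
    [0,0.01,0.01,0,0,-0.055],
    [0,0.01,0.01,0,0,-0.11],
    [0,0.01,0.01,0,0,-0.165],
    [0,0.01,0.01,0,0,-0.221],
    [0,0.01,0.01,0,0,-0.221]
  ]
}}

```text
t: 12.32
tool_pos: [0.5734, -0.1871, 0.3719]
orientation: [0.284, -3.127, -0.001]
force: [-0.5, 0.6, 0.6]
opening: 0.0929
gripper_force: 0.0
```

```bash
cat >> h.py <<'E'
def bub(c,box):
    "bubble and black-line places along the vial: white blob among green; box px"
    x0,y0,x1,y1=box;im=c["image"][y0:y1,x0:x1]
    return cv2.resize(im,None,fx=6,fy=6,interpolation=2)
E
python3 - <<'E'
from h import *
inc((.575,-.189,.309),100.5)
c=read_camera("wrist");t=read_camera("top");im=c["image"]
k=blobs(red(im),None,2)
for q in k:
    r=cv2.minAreaRect(q);bx=np.array([onz(c,p,.15) for p in cv2.boxPoints(r)]);print(r,bx.round(4).tolist(),bx.mean(0))
a=cv2.resize(im,(400,300));b=cv2.resize(t["image"][235:285,265:365],(400,200),interpolation=2)
b2=np.vstack([b,np.zeros((100,400,3),np.uint8)])
cv2.imwrite("pics/k2.png",np.hstack([a,b2])[:,:,::-1])
m=mask(t["image"],(35,100,40),(85,255,255));g=blobs(cv2.morphologyEx(m,3,np.ones((9,9))),(265,235,365,285),1)[0];print(cv2.minAreaRect(g))
E
```

```text
t 12.32 pos [ 0.5734 -0.1871  0.3719] inc [-0.006 -0.011  0.314] [ 0.    -0.    -0.001]
((309.5829162597656, 265.1143798828125), (78.21439361572266, 23.49174690246582), 87.75425720214844) [[0.5528, -0.2026, 0.15], [0.55, -0.1903, 0.15], [0.5945, -0.1803, 0.15], [0.5975, -0.1933, 0.15]] [ 0.57370113 -0.19164143  0.15      ]
((314.9230651855469, 259.1153869628906), (8.040761947631836, 37.065948486328125), 78.69007110595703)
```

View pics/k2.png

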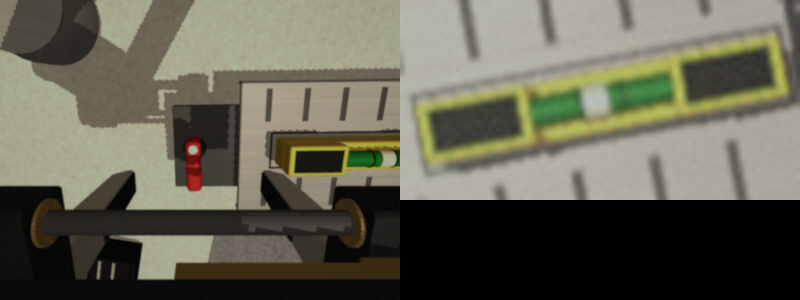

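The level lies inside the outline, with the bubble at crop (597,100), slightly hinge-ward of the vial centre at 601. The knob is between the fingers at crop (194,165). I measure the bubble and grasp the knob.

```bash
cat >> h.py <<'E'
def bubble(c,box=(265,235,365,285),z=.131,save=None):
    "bubble along the vial in m, + to the foot, from vial ends"
    x0,y0,x1,y1=box;im=c["image"];m=mask(im,(35,100,30),(85,255,255))
    g=blobs(cv2.morphologyEx(m,3,np.ones((9,9))),box,1)[0]
    h=np.zeros_like(m);cv2.fillPoly(h,[g],255)
    hs=cv2.cvtColor(im,cv2.COLOR_RGB2HSV);w=(h>0)&(hs[:,:,1]<90)&(hs[:,:,2]>110)
    v,u=np.nonzero(w);B=onz(c,(u.mean(),v.mean()),z)
    P=np.array([onz(c,p[0],z) for p in g]);ax=np.array([.1943,-.981,0]);d=P@ax
    print("bubble px",len(u),"vial",(d.max()-d.min()).round(4),"place",(B@ax-(d.max()+d.min())/2).round(4))
E
python3 - <<'E'
from h import *
bubble(read_camera("top"));inc((.5743,-.1905,.309),101.5)
E
```

```text
bubble px 40 vial 0.0779 place -0.0054
t 12.47 pos [ 0.5735 -0.1872  0.3724] inc [-0.001 -0.017  0.317] [ 0.    -0.    -0.007]
```

>>> {"op": "arm_command", "data": {
  "increments": [
    [0,-0.01,0.1,0,0,-0.005],
    [0,-0.015,0.2,0,0,-0.005],
    [0,-0.015,0.31,0,0,-0.005],
    [0,-0.015,0.314,0,0,-0.005],
    [0,-0.015,0.314,0,0,-0.005]
  ]
}}

```text
t: 13.1
tool_pos: [0.5741, -0.1902, 0.3098]
orientation: [0.31, -3.126, -0.001]
force: [-0.5, -0.0, 0.4]
opening: 0.0928
gripper_force: 0.0
```

```bash
python3 - <<'E'
from h import *
inc((.5743,-.1905,.309),101.5)
E
```

```text
t 13.1 pos [ 0.5741 -0.1902  0.3098] inc [-0.001 -0.002  0.004] [ 0.    -0.    -0.001]
```

>>> {"op": "arm_command", "data": {
  "increments": [
    [0,0,0,0,0,0],
    [0,0,0,0,0,0],
    [0,0,0,0,0,0],
    [0,0,0,0,0,0],
    [0,0,0,0,0,0]
  ],
  "fingers": 1,
  "force": 30
}}

```text
t: 13.72
tool_pos: [0.5742, -0.1902, 0.3102]
orientation: [-0.31, 3.126, -0.0]
force: [0.2, 0.1, -0.4]
opening: 0.0478
gripper_force: 0.0
```

>>> {"op": "arm_command", "data": {
  "increments": [
    [0,0,0,0,0,0],
    [0,0,0,0,0,0],
    [0,0,0,0,0,0],
    [0,0,0,0,0,0],
    [0,0,0,0,0,0]
  ]
}}

```text
t: 14.35
tool_pos: [0.5742, -0.1907, 0.3101]
orientation: [-0.31, 3.126, -0.002]
force: [1.9, -5.3, -2.0]
opening: 0.0138
gripper_force: 30.0
```

>>> {"op": "arm_command", "data": {
  "increments": [
    [0,0,0,0,0,0.05],
    [0,0,0,0,0,0.1],
    [0,0,0,0,0,0.15],
    [0,0,0,0,0,0.2],
    [0,0,0,0,0,0.25]
  ]
}}

```text
t: 14.98
tool_pos: [0.5744, -0.1899, 0.3101]
orientation: [0.917, 3.004, 0.001]
force: [2.6, -0.4, -2.2]
opening: 0.0137
gripper_force: 30.0
```

```bash
python3 - <<'E'
from h import *
s=read_state();print(s["force"],s["wrist_torque"],s["opening"],s["tool_pos"],s["q"][5])
E
```

```text
[ 2.58291555 -0.40142562 -2.2167602 ] [ 0.00882402 -0.48239404  0.12620894] 0.013659126830867653 [ 0.57439309 -0.18994073  0.31014779] -1.3827244098021179
```

>>> {"op": "arm_command", "data": {
  "increments": [
    [0,0,0,0,0,0.05],
    [0,0,0,0,0,0.1],
    [0,0,0,0,0,0.15],
    [0,0,0,0,0,0.2],
    [0,0,0,0,0,0.25]
  ]
}}

```text
t: 15.6
tool_pos: [0.575, -0.1894, 0.3101]
orientation: [1.996, 2.425, 0.004]
force: [8.1, 1.3, -4.5]
opening: 0.0137
gripper_force: 30.0
```

>>> {"op": "arm_command", "data": {
  "increments": [
    [0,0,0,0,0,0.05],
    [0,0,0,0,0,0.1],
    [0,0,0,0,0,0.15],
    [0,0,0,0,0,0.2],
    [0,0,0,0,0,0.25]
  ]
}}

```text
t: 16.23
tool_pos: [0.5756, -0.1895, 0.3102]
orientation: [2.771, 1.476, 0.007]
force: [14.5, -0.5, -8.1]
opening: 0.014
gripper_force: 30.0
```

>>> {"op": "arm_command", "data": {
  "increments": [
    [0,0,0,0,0,0],
    [0,0,0,0,0,0],
    [0,0,0,0,0,0],
    [0,0,0,0,0,0],
    [0,0,0,0,0,0]
  ]
}}

```text
t: 16.85
tool_pos: [0.5756, -0.1896, 0.3102]
orientation: [2.768, 1.483, 0.007]
force: [14.1, -0.3, -8.0]
opening: 0.0138
gripper_force: 30.0
```

```bash
python3 - <<'E'
from h import *
s=read_state();print(s["force"],s["q"][5],s["tool_pos"])
t=read_camera("top");bubble(t)
cv2.imwrite("pics/b1.png",cv2.resize(t["image"][225:285,265:425],(800,300),interpolation=2)[:,:,::-1])
E
```

```text
[14.13006832 -0.2625254  -8.01062371] 0.1830696854786726 [ 0.57563504 -0.18957871  0.31018699]
bubble px 54 vial 0.0748 place 0.0129
```

View pics/b1.png

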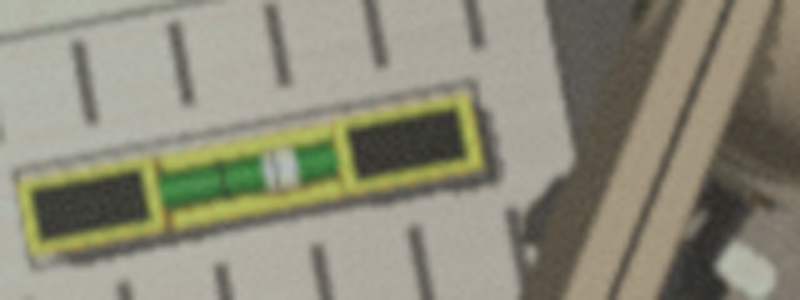

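The bubble is at crop (281,168), about +13 mm toward the foot. That is close to the +14 mm a correct setting should show with the shelf unpressed. I release the knob and go to press the foot-side block.

>>> {"op": "arm_command", "data": {
  "increments": [
    [0,0,0,0,0,0],
    [0,0,0,0,0,0],
    [0,0,0,0,0,0],
    [0,0,0,0,0,0],
    [0,0,0,0,0,0]
  ],
  "fingers": -1
}}

```text
t: 17.52
tool_pos: [0.5741, -0.1902, 0.3102]
orientation: [-2.77, -1.483, 0.0]
force: [0.7, -0.7, -1.5]
opening: 0.059
gripper_force: 0.0
```

>>> {"op": "arm_command", "data": {
  "increments": [
    [0,0,-0.15,0,0,0],
    [0,0,-0.3,0,0,0],
    [0,0,-0.45,0,0,0],
    [0,0,-0.45,0,0,0],
    [0,0,-0.45,0,0,0]
  ],
  "fingers": 1
}}

```text
t: 18.15
tool_pos: [0.574, -0.1901, 0.3991]
orientation: [-2.769, -1.483, 0.001]
force: [-0.8, 1.0, 0.5]
opening: 0.0182
gripper_force: 0.0
```

```bash
python3 - <<'E'
from h import *
t=read_camera("top");print(onz(t,(346.6,253.4),.141),onz(t,(316,259.4),.141));bubble(t)
inc((.552,-.075,.37),11.2)
E
```

```text
[ 0.55108703 -0.07529206  0.141     ] [ 0.53926213 -0.01610436  0.141     ]
bubble px 56 vial 0.0822 place 0.0093
t 18.2 pos [ 0.5739 -0.1901  0.3985] inc [ 0.418 -0.41   0.143] [-0.001 -0.    -0.249]
```

>>> {"op": "arm_command", "data": {
  "increments": [
    [0.1,-0.1,0,0,0,-0.05],
    [0.2,-0.2,0,0,0,-0.1],
    [0.3,-0.3,0,0,0,-0.15],
    [0.418,-0.412,0.07,0,0,-0.2],
    [0.418,-0.412,0.14,0,0,-0.249]
  ]
}}

```text
t: 18.82
tool_pos: [0.5513, -0.0728, 0.3702]
orientation: [-1.985, -2.432, 0.001]
force: [-0.0, -0.5, 0.2]
opening: 0.0005
gripper_force: 0.0
```

>>> {"op": "arm_command", "data": {
  "increments": [
    [0,0,0.03,0,0,0],
    [0,0,0.08,0,0,0],
    [0,0,0.13,0,0,0],
    [0,0,0.15,0,0,0],
    [0,0,0.15,0,0,0]
  ]
}}

```text
t: 19.45
tool_pos: [0.5519, -0.0751, 0.3418]
orientation: [-1.996, -2.425, 0.0]
force: [-0.1, 0.5, 0.3]
opening: 0.0005
gripper_force: 0.0
```

```bash
python3 - <<'E'
from h import *
inc((.551,-.075,.33),11.2)
E
```

```text
t 19.45 pos [ 0.5519 -0.0751  0.3418] inc [ 0.001 -0.004  0.059] [-0.    -0.    -0.001]
```

>>> {"op": "arm_command", "data": {
  "increments": [
    [0,0,0.015,0,0,0],
    [0,0,0.03,0,0,0],
    [0,0,0.045,0,0,0],
    [0,0,0.055,0,0,0],
    [0,0,0.055,0,0,0]
  ]
}}

```text
t: 20.08
tool_pos: [0.5519, -0.0749, 0.3309]
orientation: [-1.995, -2.426, 0.0]
force: [-1.0, -0.9, 0.6]
opening: 0.0004
gripper_force: 0.0
```

>>> {"op": "arm_command", "data": {
  "increments": [
    [0,0,0.003,0,0,0],
    [0,0,0.006,0,0,0],
    [0,0,0.009,0,0,0],
    [0,0,0.01,0,0,0],
    [0,0,0.01,0,0,0]
  ]
}}

```text
t: 20.7
tool_pos: [0.5519, -0.0749, 0.3291]
orientation: [-1.995, -2.427, 0.0]
force: [1.1, -0.3, -0.1]
opening: 0.0006
gripper_force: 0.0
```

>>> {"op": "arm_command", "data": {
  "increments": [
    [0,0,0.003,0,0,0],
    [0,0,0.006,0,0,0],
    [0,0,0.009,0,0,0],
    [0,0,0.01,0,0,0],
    [0,0,0.01,0,0,0]
  ]
}}

```text
t: 21.32
tool_pos: [0.552, -0.075, 0.3273]
orientation: [1.995, 2.427, 0.0]
force: [-0.2, -1.9, 0.9]
opening: 0.0003
gripper_force: 0.8
```

>>> {"op": "arm_command", "data": {
  "increments": [
    [0,0,0.003,0,0,0],
    [0,0,0.006,0,0,0],
    [0,0,0.009,0,0,0],
    [0,0,0.01,0,0,0],
    [0,0,0.01,0,0,0]
  ]
}}

```text
t: 21.95
tool_pos: [0.552, -0.075, 0.3252]
orientation: [1.995, 2.427, 0.0]
force: [0.4, -2.8, 2.4]
opening: 0.0004
gripper_force: 1.1
```

Contact and bedding have begun. I continue in small steps.

>>> {"op": "arm_command", "data": {
  "increments": [
    [0,0,0.003,0,0,0],
    [0,0,0.006,0,0,0],
    [0,0,0.008,0,0,0],
    [0,0,0.008,0,0,0],
    [0,0,0.008,0,0,0]
  ]
}}

```text
t: 22.58
tool_pos: [0.5521, -0.075, 0.3248]
orientation: [1.994, 2.426, 0.0]
force: [-3.4, -1.7, 9.6]
opening: 0.0005
gripper_force: 5.1
```

>>> {"op": "arm_command", "data": {
  "increments": [
    [0,0,0.002,0,0,0],
    [0,0,0.004,0,0,0],
    [0,0,0.005,0,0,0],
    [0,0,0.005,0,0,0],
    [0,0,0.005,0,0,0]
  ]
}}

```text
t: 23.2
tool_pos: [0.5521, -0.075, 0.3246]
orientation: [1.994, 2.426, 0.001]
force: [-6.2, -1.2, 14.5]
opening: 0.0007
gripper_force: 7.4
```

>>> {"op": "arm_command", "data": {
  "increments": [
    [0,0,0,0,0,0],
    [0,0,0,0,0,0],
    [0,0,0,0,0,0],
    [0,0,0,0,0,0],
    [0,0,0,0,0,0]
  ]
}}

```text
t: 23.82
tool_pos: [0.5521, -0.075, 0.3246]
orientation: [1.994, 2.426, 0.001]
force: [-5.4, -0.7, 15.0]
opening: 0.0002
gripper_force: 7.4
```

>>> {"op": "arm_command", "data": {
  "increments": [
    [0,0,0,0,0,0],
    [0,0,0,0,0,0],
    [0,0,0,0,0,0],
    [0,0,0,0,0,0],
    [0,0,0,0,0,0]
  ]
}}

```text
t: 24.45
tool_pos: [0.5521, -0.075, 0.3245]
orientation: [1.994, 2.426, 0.001]
force: [-5.5, -1.7, 14.1]
opening: 0.0006
gripper_force: 7.4
```

```bash
python3 - <<'E'
from h import *
print(read_state()["force"])
w=read_camera("wrist")["image"];s=read_camera("scene")["image"];t=read_camera("top")["image"]
cv2.imwrite("pics/b2.png",np.vstack([np.hstack([cv2.resize(s[225:285,270:390],(400,200),interpolation=2),cv2.resize(t[225:285,255:375],(400,200),interpolation=2)]),cv2.resize(w[:320],(800,400))])[:,:,::-1])
E
```

```text
[-5.54158584 -1.69051362 14.08759006]
```

View pics/b2.png

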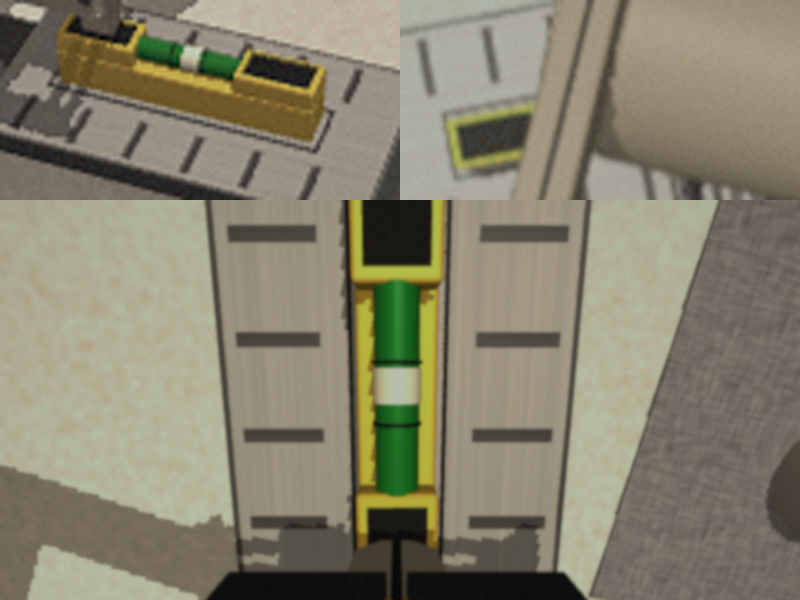

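The wrist view shows the black lines at rows 362 and 425 and the bubble spanning 366 to 404. That is about 2.7 mm toward the hinge, inside the limit but close to it, so I check whether it has settled.

>>> {"op": "arm_command", "data": {
  "increments": [
    [0,0,0,0,0,0],
    [0,0,0,0,0,0],
    [0,0,0,0,0,0],
    [0,0,0,0,0,0],
    [0,0,0,0,0,0]
  ]
}}

```text
t: 25.22
tool_pos: [0.5521, -0.075, 0.3245]
orientation: [1.994, 2.426, 0.001]
force: [-5.0, -1.8, 14.4]
opening: 0.0003
gripper_force: 7.4
```

>>> {"op": "arm_command", "data": {
  "increments": [
    [0,0,0,0,0,0],
    [0,0,0,0,0,0],
    [0,0,0,0,0,0],
    [0,0,0,0,0,0],
    [0,0,0,0,0,0]
  ]
}}

```text
t: 25.85
tool_pos: [0.5521, -0.075, 0.3245]
orientation: [1.994, 2.426, 0.001]
force: [-4.6, -1.0, 15.6]
opening: 0.0007
gripper_force: 7.4
```

```bash
cat >> h.py <<'E'
def wb():
    "profile along the vial in the wrist view: lines and bubble rows -> bubble in mm, + to the foot"
    im=read_camera("wrist")["image"];hs=cv2.cvtColor(im,cv2.COLOR_RGB2HSV)[60:240,310:326]
    v=np.median(hs[:,:,2],1);s=np.median(hs[:,:,1],1);b=60+np.nonzero((s<110)&(v>120))[0]
    k=60+np.nonzero((v<60))[0];print("bubble",b.min(),b.max(),b.mean(),"dark rows",k.tolist())
E
python3 - <<'E'
from h import *
wb();print(read_state()["force"])
E
```

```text
bubble 133 164 148.5 dark rows [129, 130, 180, 181]
[-5.4815671  -0.63792429 14.941753  ]
```

The bubble has settled at about -2.5 mm, fully between the lines. The press is steady at about 15 N and bedded, so I hand in.

```bash
python3 -c "
from plant import *
print(close_job())"
```

```text
the job is handed in; nothing more can be done
None
```

I handed the job in at about 26 s: the level lies on the outline, pressed down with about 15 N, and the bubble sits between its lines, about 2.5 mm toward the hinge (limit 4 mm). The cups and pot were never touched, and the hand-in did not report a verdict.

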